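# Start the garden watering at the bench controller

## Robot

A 6-joint arm with a two-finger parallel gripper is mounted at the origin on the work surface. World frame = base frame: x ahead of the robot, y to its left, z up, the work surface at z = 0. Lengths are in mm, angles in rad, forces in N, time in s.
With the tool pointing down it reaches from about 275 to 1000 mm from the base axis. Payload 8.4 kg.
Tool frame: the origin (TCP) lies at the very end of the fingers, on their centre line; the grasp point (between the pads) lies 19 mm behind it; z points along the fingers, x is the direction in which the jaws open and shut, and the axes are right-handed (so a half turn about z gives the same grasp; the last joint's range is limited). The gripper opens to 85 mm and grips with 20 to 120 N. Pads are 22 mm wide; open, the fingers measure 114 mm over their backs; the gripper's body (76 mm by 85 mm) begins 54 mm behind the grasp point. The pads swing forward as they close: fully open they stand 13 mm farther back than shut.
Start: joints at [1.303, 0.353, 1.633, -0, 1.155, -0.002], TCP at [164.174, 603.054, 231.281] pointing down, gripper open.
Joint ranges: [-2.63, 2.63], [-0.92, 2.1], [0.06, 2.66], [-1.3, 4.44], [0, 2.69], [-3.02, 3.02]. Speed limits (rad/s): [2.22, 2.22, 2.79, 3.14, 3.14, 3.14].

## Interface

Orientations are given as [roll, pitch, yaw] about the fixed x, y, z axes, in that order (R = Rz(yaw) Ry(pitch) Rx(roll)).
In Python, from rig import r gives the robot as it stands. The module is installed in compiled form; this text tells all that it offers.
- The arm moves only by the tool apply_moves, never from a script. Its argument "targets" is a list that holds one entry, the list of rows, each a list of 7 numbers: the gripper's target within -1 to 1 (fully open at 1, half-way at 0, shut at -1), then the shift along the tool's x, y, z in cm, then the turn, a rotation vector about the tool's x, y, z in degrees. A call has 1 to 8 rows; each row is the pose to reach, as a shift and turn from the pose measured when the call began, along the tool's axes at that moment; what a row does not reach only later rows make up. A row lasts 1/10 s, in which the tool goes at most 50 mm and 8.59 degrees, less where a joint would pass 70% of its speed; a pose out of reach is approached as far as the arm can. A call with a gripper value outside its range is refused whole. The fingers move at their own pace and stop on an object; "newtons" is the grip in N (left out, the last holds). Time passes only in rows, so rows that repeat a pose let the fingers close. It gives the time, the measured TCP pose, the force and the opening at its end, in the units of the state.
- r.sense(): the state, without advancing time (a new reading comes with each control period).
- r.grab_frame(name): name is "scene" or "top"; returns a dict with "pixels" (480x640x3 uint8, red, green, blue), "fov_y" (degrees; the focal length in pixels is half the picture's height over the tangent of half this angle, whatever the lens; pixels are square), "cx", "cy" (the principal point, pixels), "R" (3x3) and "t" (3): a world point X has camera coordinates R X + t. Camera axes: x right, y down, z forward; pixel columns grow to the right and rows downward; lengths in mm; the calibration is good to about 2 mm. A picture is of the moment at which its call begins. There is no depth.
- r.sign_off(): hands the job in, once; it reports no verdict.
The state is a dict: "clock": time; "qpos": joint angles; "qvel": joint speeds; "joint_efforts": joint torques, N m; "eef_pos": TCP position; "tcp_rot": TCP orientation; "contact_force": force on the tool from outside, world axes, zero at the start; "wrist_torque": the same for the moment, N m; "opening": opening from 0.0 (shut) to 1.0 (fully open).
Only numpy, scipy, OpenCV 4.12 (cv2) and the standard library are available. Lean on these libraries where they do the work, as an engineer would, in place of code of your own. Each camera call takes 0.05 s, during which the arm holds its last target. There are 200 camera calls.

## Task

Start the garden's drip watering at the grey controller box lying on the concrete bench: press the yellow button fully in, then the blue one, then the green one, letting each spring back up before pressing the next. Do not press the red button, and leave all four buttons up at the end.

Things in the scene. Friction and masses are not known exactly. Their poses are not given: they have to be found in the camera images.
- yellow_top (a point): centre of the flat top of the yellow round spring button (wakes the controller). Cap 36 mm across, 12 mm proud of a black collar 52 mm across; z axis up. Point moves with the cap: straight down 8 mm to fully in, about 2 N to start, 6 N fully in; springs back. Up, it is 84 mm above the bench. The four sit in a square, 85 mm apart, on a flat grey box 240 x 200 x 60 mm; places vary.
- blue_top (a point): centre of the flat top of the blue round spring button (selects the drip line). Cap 36 mm across, 12 mm proud of a black collar 52 mm across; z axis up. Point moves with the cap: straight down 8 mm to fully in, about 2 N to start, 6 N fully in; springs back. Up, it is 84 mm above the bench. The four sit in a square, 85 mm apart, on a flat grey box 240 x 200 x 60 mm; places vary.
- green_top (a point): centre of the flat top of the green round spring button (starts the watering). Cap 36 mm across, 12 mm proud of a black collar 52 mm across; z axis up. Point moves with the cap: straight down 8 mm to fully in, about 2 N to start, 6 N fully in; springs back. Up, it is 84 mm above the bench. The four sit in a square, 85 mm apart, on a flat grey box 240 x 200 x 60 mm; places vary.
- red_top (a point): centre of the flat top of the red round spring button (cancels everything; must not be pressed). Cap 36 mm across, 12 mm proud of a black collar 52 mm across; z axis up. Point moves with the cap: straight down 8 mm to fully in, about 2 N to start, 6 N fully in; springs back. Up, it is 84 mm above the bench. The four sit in a square, 85 mm apart, on a flat grey box 240 x 200 x 60 mm; places vary.

How it is judged (in metres and radians):
On the way, in this order (a step that is already met when the one before it is completed fails the run):
1. the yellow button alone is pressed in, at least 5 of its 8 mm, the other three being up (distance of yellow_top from where it was at the start of the episode above 0.005 m and distance of each of blue_top, green_top, red_top from where it was at the start of the episode below 0.002 m), for 0.05 s.
2. the blue button alone is pressed in, at least 5 of its 8 mm, the other three being up (distance of blue_top from where it was at the start of the episode above 0.005 m and distance of each of yellow_top, green_top, red_top from where it was at the start of the episode below 0.002 m), for 0.05 s.
3. the green button alone is pressed in, at least 5 of its 8 mm, the other three being up (distance of green_top from where it was at the start of the episode above 0.005 m and distance of each of yellow_top, blue_top, red_top from where it was at the start of the episode below 0.002 m), for 0.05 s.
At the end, for the whole second after the job is handed in: after yellow, blue and green have been pressed in that order, all four buttons are back up, within 2 mm of their rest height (distance of each of yellow_top, blue_top, green_top, red_top from where it was at the start of the episode below 0.002 m); the robot touches nothing.
It fails at once if the red button is pressed (more than 3 mm down) (distance of red_top from where it was at the start of the episode above 0.003 m).
It fails at once if two buttons are pressed at the same time (both more than 3 mm down) (distance of each of yellow_top, blue_top from where it was at the start of the episode above 0.003 m or distance of each of yellow_top, green_top from where it was at the start of the episode above 0.003 m or distance of each of yellow_top, red_top from where it was at the start of the episode above 0.003 m or distance of each of blue_top, green_top from where it was at the start of the episode above 0.003 m or distance of each of blue_top, red_top from where it was at the start of the episode above 0.003 m or distance of each of green_top, red_top from where it was at the start of the episode above 0.003 m).
It also fails if it takes over 35 s, if anything falls off the work surface, if the arm or the gripper's body presses on something with over 40 N, if the wrist force passes 120 N, or if a joint passes its speed limit or range.

## Working session

There is one attempt and no reset: what is moved stays moved. The work goes in short steps, Python scripts to look and compute and a tool call to move; the robot and the scene stay as the last step left them, time stands still between calls to the robot, and variables do not carry over. Pictures are saved under pics/ and viewed, about 8 in all and at most 12, crops included, and the job is handed in when it is done.

Besides the shell and the picture viewer there is one more tool, called after ">>>" as name(argument=value, ...), one argument or row to a line, values as JSON. apply_moves: Moves the arm, as the interface text tells. Its arguments: {"type":"object","properties":{"targets":{"type":"array"},"newtons":{"type":"number"}},"required":["targets"]}

```bash
mkdir -p pics
python3 - <<'E'
from rig import r
import cv2,numpy as np
s=r.sense();print(s['eef_pos'],s['tcp_rot'],s['opening'],s['clock'])
ims=[]
for n in("scene","top"):
    f=r.grab_frame(n);im=f["pixels"];ims.append(im)
    np.savez(f"{n}.npz",**f)
    print(n,f["fov_y"],f["cx"],f["cy"],np.round(f["R"],3).tolist(),np.round(f["t"]).tolist())
    cv2.imwrite(f"pics/{n}1.png",im[:,:,::-1])
E
```

```text
[164.0207778  602.58704009 230.56693599] [-3.14157790e+00  1.37841115e-03  1.30501505e+00] 0.9995344600926542 0.0
scene 51.72852312480178 313.4110835605268 240.7754723869767 [[-0.073, 0.997, -0.008], [0.6, 0.037, -0.799], [-0.797, -0.063, -0.601]] [2.0, -234.0, 1178.0]
top 55.55655187467946 326.7139236206682 241.647218034201 [[0.022, -0.999, 0.025], [-1.0, -0.022, -0.02], [0.021, -0.024, -0.999]] [11.0, 531.0, 769.0]
```

View pics/scene1.png

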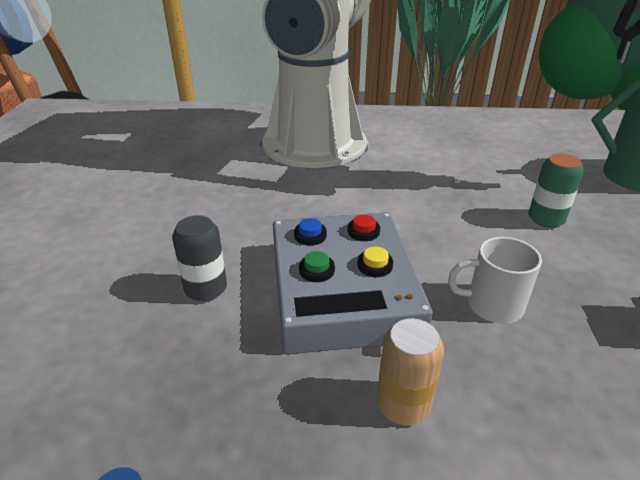

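View pics/top1.png

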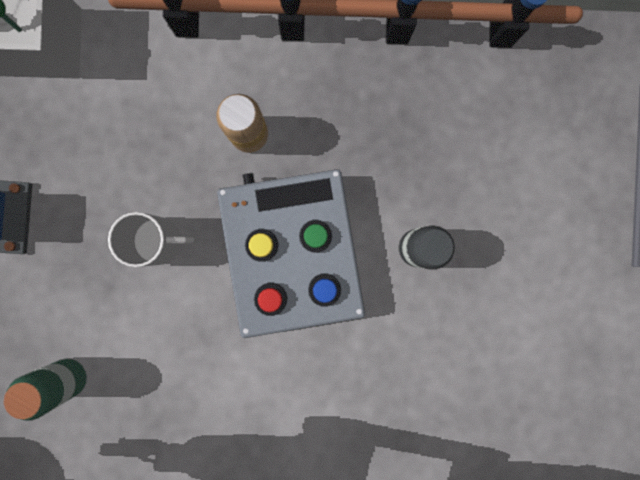

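Top view: the buttons are yellow (261,245), green (316,236), red (270,298) and blue (324,289). A mug stands at (137,240), a dark jar at (428,247) and a wooden one at (243,123). The gripper is at the left edge, about (10,215). The scene view shows the same layout.

```bash
cat > m.py <<'E'
import numpy as np,cv2
def ray(f,u,v,z):
    F=240/np.tan(np.radians(float(f["fov_y"]))/2);R=np.array(f["R"]);C=-R.T@np.array(f["t"])
    d=R.T@np.array([(u-f["cx"])/F,(v-f["cy"])/F,1]);return C+d*(z-C[2])/d[2]
def blobs(f,roi):
    h=cv2.cvtColor(np.array(f["pixels"]),cv2.COLOR_RGB2HSV);x0,y0,x1,y1=roi;out={}
    for c,(a,b) in dict(yellow=(22,35),green=(50,85),blue=(100,125),red=(-8,8)).items():
        H=h[:,:,0].astype(int);H=np.where(H>170,H-180,H) 
        m=((H>=a)&(H<=b)&(h[:,:,1]>150)&(h[:,:,2]>60)).astype(np.uint8)
        k=np.zeros_like(m);k[y0:y1,x0:x1]=1;m*=k
        n,_,st,ce=cv2.connectedComponentsWithStats(m)
        if n<2: continue
        i=1+np.argmax(st[1:,4]);out[c]=(ce[i],st[i,4])
    return out
E
python3 - <<'E'
from m import *
for n,roi in(("top",(215,170,365,340)),("scene",(270,205,430,300))):
    f=np.load(n+".npz")
    print(n,-f["R"].T@f["t"])
    b=blobs(f,roi);P={}
    for c,(ce,a) in b.items():P[c]=ray(f,*ce,82 if n=="top" else 80);print(c,ce.round(1),a,P[c].round(1))
    for p in("yellow green","green blue","blue red","red yellow"):
        p,q=p.split();print(p,q,np.linalg.norm(P[p]-P[q]).round(1))
E
```

```text
top [515.14015969  41.51783959 779.01488232]
yellow [266.2 250.9] 43 [513.3 116.7  82. ]
blue [324.4 290.2] 442 [455.2  26.5  82. ]
red [269.4 299.6] 455 [439.3 110.   82. ]Traceback (most recent call last):
  File "<stdin>", line 8, in <module>
KeyError: 'green'
```

```bash
sed -i 's/yellow=(22,35),green=(50,85)/yellow=(18,38),green=(45,85)/; s/\[:,:,1\]>150/[:,:,1]>110/;s/\[:,:,2\]>60/[:,:,2]>40/' m.py
python3 - <<'E'
from m import *
f=np.load("top.npz");h=cv2.cvtColor(f["pixels"],cv2.COLOR_RGB2HSV);print(h[245,261],h[236,316])
for n,roi in(("top",(215,170,365,340)),("scene",(270,205,430,300))):
    f=np.load(n+".npz")
    b=blobs(f,roi);P={}
    for c,(ce,a) in b.items():P[c]=ray(f,*ce,84 if n=="top" else 81);print(c,ce.round(1),a,P[c].round(1))
    for p in("yellow green","green blue","blue red","red yellow"):
        p,q=p.split()
        if p in P and q in P: print(p,q,np.linalg.norm(P[p]-P[q]).round(1))
E
```

```text
[ 27 147 228] [ 68 133 132]
yellow [260.2 244.7] 491 [522.6 125.8  84. ]
green [315.2 235.4] 432 [538.6  42.5  84. ]
blue [324.4 290.4] 478 [455.2  26.6  84. ]
red [269.3 299.7] 494 [439.4 109.9  84. ]
yellow green 84.8
green blue 84.9
blue red 84.7
red yellow 84.7
yellow [375.5 257.2] 476 [530.  125.3  81. ]
green [316.5 261.9] 458 [545.4  42.8  81. ]
blue [309.9 227.3] 385 [462.7  27.1  81. ]
red [363.8 223.4] 375 [447.4 109.6  81. ]
yellow green 84.0
green blue 84.2
blue red 83.9
red yellow 84.1
```

```bash
cat > go.py <<'E'
import sys,numpy as np
from rig import r
from scipy.spatial.transform import Rotation as Ro
P=dict(yellow=(522.6,125.8),green=(538.6,42.5),blue=(455.2,26.6))
s=r.sense();R=Ro.from_euler('xyz',s['tcp_rot'])
for c,p in P.items():
    d=np.array([*p,float(sys.argv[1])])-s['eef_pos']
    print(c,(R.inv().apply(d)/10).round(2))
print(s['clock'],s['eef_pos'].round(1),s['tcp_rot'],s['contact_force'].round(1),s['opening'])
E
python3 go.py 180
```

```text
yellow [-36.58  47.12   5.11]
green [-44.2   50.85   5.12]
blue [-47.93  43.22   5.12]
0.1 [164.1 602.6 230.6] [-3.14157520e+00  1.28653232e-03  1.30499398e+00] [-0.1  0.7 -0.5] 1.0034777577728404
```

>>> apply_moves(
  targets=[
    [[-1,-4.6,5.9,0,0,0,0],[-1,-9.2,11.8,0.5,0,0,0],[-1,-13.7,17.7,1,0,0,0],[-1,-18.3,23.6,1.5,0,0,0],[-1,-22.9,29.5,2,0,0,0],[-1,-27.4,35.3,2.5,0,0,0],[-1,-32,41.2,3,0,0,0],[-1,-36.6,47.1,4,0,0,0]],
  ],
)

```text
clock: 0.9
eef_pos: [404.6, 282.0, 208.0]
tcp_rot: [3.141, 0.001, 1.305]
contact_force: [1.4, 0.6, -0.2]
opening: 0.002
```

```bash
python3 go.py 110
```

```text
yellow [-11.96  15.48   9.82]
green [-19.58  19.21   9.83]
blue [-23.3   11.58   9.83]
0.9 [404.6 282.  208. ] [3.14144707e+00 1.07799545e-03 1.30523317e+00] [ 1.4  0.6 -0.2] 0.0023361138703149754
```

>>> apply_moves(
  targets=[
    [[-1,-4,5.2,1,0,0,0],[-1,-8,10.4,3,0,0,0],[-1,-12,15.5,5,0,0,0],[-1,-12,15.5,7,0,0,0],[-1,-12,15.5,8.5,0,0,0],[-1,-12,15.5,8.5,0,0,0],[-1,-12,15.5,8.5,0,0,0]],
  ],
)

```text
clock: 1.6
eef_pos: [522.1, 125.4, 123.0]
tcp_rot: [-3.14, 0.002, 1.304]
contact_force: [0.3, -0.1, 0.6]
opening: -0.0
```

```bash
python3 go.py 110
python3 - <<'E'
from rig import r
import cv2,numpy as np
a=r.grab_frame("scene")["pixels"][170:330,240:440];b=r.grab_frame("top")["pixels"][150:350,190:390]
a=cv2.resize(a,(400,320),interpolation=3);b=cv2.resize(b,(400,400),interpolation=3)
a=cv2.copyMakeBorder(a,0,80,0,0,cv2.BORDER_CONSTANT)
cv2.imwrite("pics/y.png",np.hstack([a,b])[:,:,::-1])
E
```

```text
yellow [0.06 0.04 1.3 ]
green [-7.56  3.77  1.3 ]
blue [-11.29  -3.85   1.32]
1.6 [522.1 125.4 123. ] [-3.14020043e+00  1.63102116e-03  1.30437653e+00] [ 0.3 -0.1  0.6] -0.00013829436313294162
```

View pics/y.png

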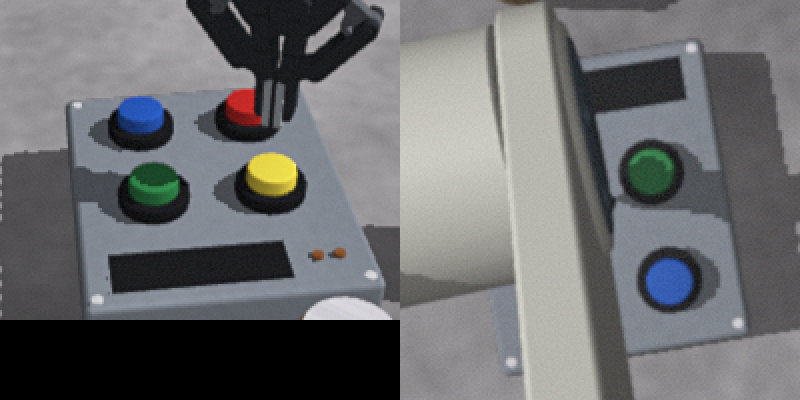

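The closed fingertips are at crop (274,125), which is scene pixel (377,232). They hang over yellow, whose top centre is at crop (273,168), scene (376,254). The arm hides yellow in the top view, so I'll check the x agreement numerically.

Run:
```python
from m import *
f=np.load("scene.npz");F=240/np.tan(np.radians(float(f["fov_y"]))/2)
for X in([522,125.4,123],[522.6,125.8,84],[540.6,125.8,84],[504.6,125.8,84]):
    c=f["R"]@X+f["t"];print(X,(F*c[0]/c[2]+f["cx"]).round(1),(F*c[1]/c[2]+f["cy"]).round(1))
# top-face only: brightest yellow
h=cv2.cvtColor(f["pixels"],cv2.COLOR_RGB2HSV)[236:284,350:400]
m=(h[:,:,0]>18)&(h[:,:,0]<38)&(h[:,:,1]>110)
V=np.where(m,h[:,:,2],0);print([(236+i,V[i].max(),m[i].sum()) for i in range(48) if m[i].any()])
```

```text
[522, 125.4, 123] 377.4 229.8
[522.6, 125.8, 84] 375.8 252.4
[540.6, 125.8, 84] 376.2 260.4
[504.6, 125.8, 84] 375.5 244.7
[(246, np.uint8(184), np.int64(1)), (247, np.uint8(228), np.int64(11)), (248, np.uint8(233), np.int64(16)), (249, np.uint8(234), np.int64(19)), (250, np.uint8(235), np.int64(21)), (251, np.uint8(235), np.int64(23)), (252, np.uint8(244), np.int64(24)), (253, np.uint8(249), np.int64(25)), (254, np.uint8(247), np.int64(26)), (255, np.uint8(250), np.int64(26)), (256, np.uint8(250), np.int64(27)), (257, np.uint8(245), np.int64(26)), (258, np.uint8(240), np.int64(26)), (259, np.uint8(238), np.int64(26)), (260, np.uint8(237), np.int64(26)), (261, np.uint8(221), np.int64(26)), (262, np.uint8(219), np.int64(25)), (263, np.uint8(214), np.int64(24)), (264, np.uint8(208), np.int64(23)), (265, np.uint8(195), np.int64(21)), (266, np.uint8(182), np.int64(17)), (267, np.uint8(132), np.int64(14)), (268, np.uint8(70), np.int64(4))]
```

The two views agree to about 4 mm in x, which the 36 mm cap tolerates. I'll split the difference and press.

>>> apply_moves(
  targets=[
    [[-1,0.1,0.2,1.5,0,0,0],[-1,0.1,0.2,3,0,0,0],[-1,0.1,0.2,3.7,0,0,0],[-1,0.1,0.2,4.1,0,0,0],[-1,0.1,0.2,4.4,0,0,0],[-1,0.1,0.2,4.6,0,0,0],[-1,0.1,0.2,4.6,0,0,0]],
  ],
)

```text
clock: 2.4
eef_pos: [524.8, 127.0, 78.3]
tcp_rot: [3.141, 0.0, 1.306]
contact_force: [-2.5, 2.9, 4.7]
opening: -0.003
```

>>> apply_moves(
  targets=[
    [[-1,0,0,0.15,0,0,0],[-1,0,0,0.2,0,0,0],[-1,0,0,0.2,0,0,0]],
  ],
)

```text
clock: 2.7
eef_pos: [524.9, 127.0, 76.7]
tcp_rot: [3.141, 0.0, 1.306]
contact_force: [-2.6, 1.4, 5.8]
opening: 0.003
```

Run:
```python
from rig import r
import cv2,numpy as np
s=r.sense();print(s['eef_pos'],s['contact_force'])
a=r.grab_frame("scene")["pixels"][170:330,240:440]
cv2.imwrite("pics/y2.png",cv2.resize(a,(600,480),interpolation=3)[:,:,::-1])
```

```text
[524.92928301 126.9618308   76.66353959] [-2.6298161   1.44853943  5.84774383]
```

View pics/y2.png

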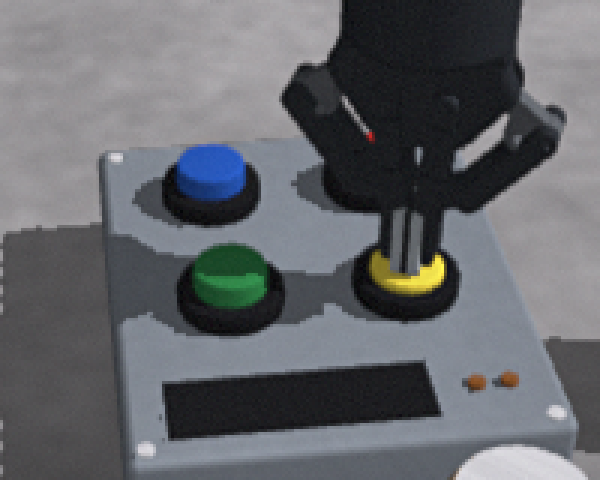

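Yellow is in: cap near its collar at (408,272), TCP z 76.7, 5.8 N. The blue cap (211,172) and green cap (230,275) are up. I'll lift and travel to blue.

>>> apply_moves(
  targets=[
    [[-1,0,0,-1.5,0,0,0],[-1,0,0,-4.5,0,0,0],[-1,0,0,-4.5,0,0,0],[-1,-3.8,-1.3,-4.5,0,0,0],[-1,-7.6,-2.6,-4.5,0,0,0],[-1,-11.4,-4,-4.5,0,0,0],[-1,-11.4,-4,-4.5,0,0,0],[-1,-11.4,-4,-4.5,0,0,0]],
  ],
)

```text
clock: 3.55
eef_pos: [456.6, 26.7, 121.7]
tcp_rot: [3.14, -0.0, 1.304]
contact_force: [1.2, -0.1, 0.5]
opening: -0.001
```

```bash
python3 go.py 77
python3 - <<'E'
from rig import r
import cv2,numpy as np
a=r.grab_frame("scene")["pixels"][170:330,240:440]
cv2.imwrite("pics/b.png",cv2.resize(a,(600,480),interpolation=3)[:,:,::-1])
E
```

```text
yellow [11.29  3.74  4.48]
green [3.68 7.48 4.48]
blue [-0.05 -0.15  4.47]
3.55 [456.6  26.7 121.7] [ 3.13950249e+00 -2.65784761e-04  1.30409853e+00] [ 1.2 -0.1  0.5] -0.0006287855935397331
```

View pics/b.png

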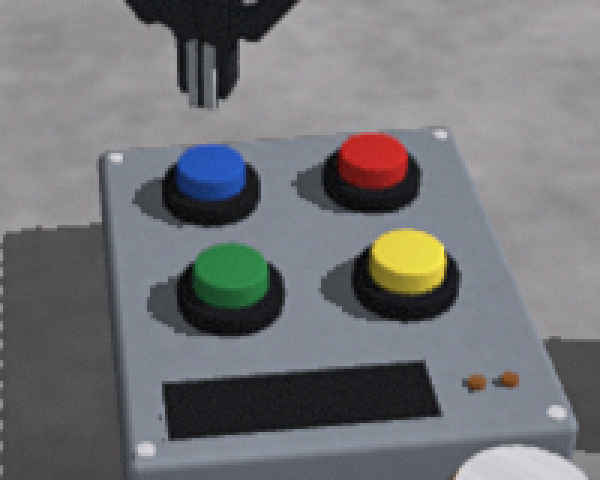

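All four caps are up again: blue (211,172), red (373,160), green (230,275), yellow (408,260). The closed fingertips at (205,105) are above blue, so I'll press it.

>>> apply_moves(
  targets=[
    [[-1,0,0.1,1.5,0,0,0],[-1,0,0.1,3,0,0,0],[-1,0,0.1,3.8,0,0,0],[-1,0,0.1,4.2,0,0,0],[-1,0,0.1,4.5,0,0,0],[-1,0,0.1,4.6,0,0,0],[-1,0,0.1,4.6,0,0,0],[-1,0,0.1,4.6,0,0,0]],
  ],
)

```text
clock: 4.4
eef_pos: [459.0, 27.6, 76.4]
tcp_rot: [3.138, -0.001, 1.305]
contact_force: [-0.9, 3.5, 5.5]
opening: 0.002
```

```bash
python3 go.py 77
python3 - <<'E'
from rig import r
import cv2,numpy as np
a=r.grab_frame("scene")["pixels"][170:330,240:440]
cv2.imwrite("pics/b2.png",cv2.resize(a,(600,480),interpolation=3)[:,:,::-1])
E
```

```text
yellow [11.15  3.56 -0.03]
green [ 3.53  7.29 -0.03]
blue [-0.19 -0.34 -0.06]
4.4 [459.   27.6  76.4] [ 3.13821577e+00 -1.39635252e-03  1.30488564e+00] [-0.9  3.5  5.5] 0.002222103342206484
```

View pics/b2.png

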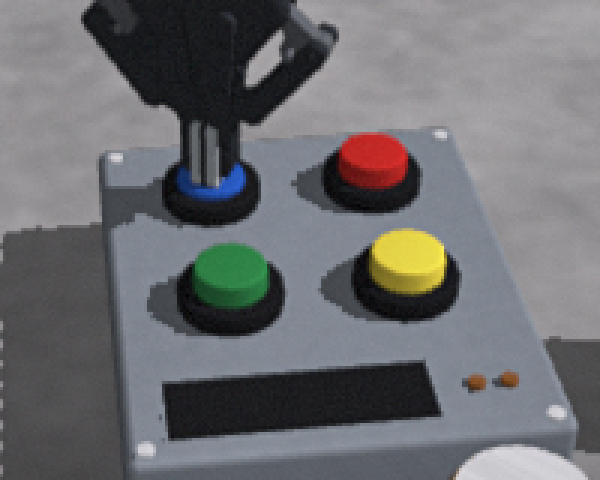

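Blue is fully in at (211,185), and the other three are up. I'll lift and go over green.

>>> apply_moves(
  targets=[
    [[-1,0,0,-1.5,0,0,0],[-1,0,0,-4.5,0,0,0],[-1,0,0,-4.5,0,0,0],[-1,1.8,3.7,-4.5,0,0,0],[-1,3.5,7.4,-4.5,0,0,0],[-1,3.5,7.4,-4.5,0,0,0],[-1,3.5,7.4,-4.5,0,0,0]],
  ],
)

```text
clock: 5.15
eef_pos: [539.4, 41.9, 121.1]
tcp_rot: [3.139, -0.001, 1.305]
contact_force: [-0.4, -0.8, -0.5]
opening: -0.003
```

```bash
python3 go.py 77
```

```text
yellow [ 7.65 -3.84  4.41]
green [ 0.03 -0.11  4.41]
blue [-3.69 -7.74  4.39]
5.15 [539.4  41.9 121.1] [ 3.13896392e+00 -9.44543511e-04  1.30521559e+00] [-0.4 -0.8 -0.5] -0.003077668667556019
```

>>> apply_moves(
  targets=[
    [[-1,0,0,1.5,0,0,0],[-1,0,0,3,0,0,0],[-1,0,0,3.8,0,0,0],[-1,0,0,4.2,0,0,0],[-1,0,0,4.4,0,0,0],[-1,0,0,4.5,0,0,0],[-1,0,0,4.5,0,0,0],[-1,0,0,4.5,0,0,0]],
  ],
)

```text
clock: 5.95
eef_pos: [539.1, 41.8, 76.7]
tcp_rot: [3.14, -0.001, 1.305]
contact_force: [-4.1, -1.1, 6.1]
opening: 0.003
```

Run:
```python
from rig import r
import cv2,numpy as np
a=r.grab_frame("scene")["pixels"][170:330,240:440]
cv2.imwrite("pics/g2.png",cv2.resize(a,(600,480),interpolation=3)[:,:,::-1])
```

```text
(no output)
```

View pics/g2.png

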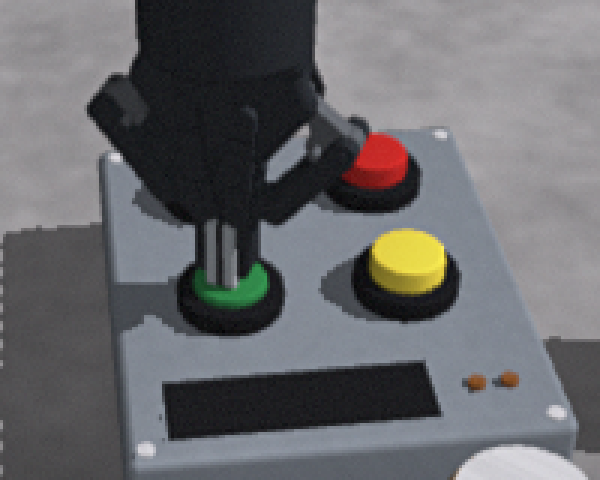

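Green is fully in at (230,287) with 6.1 N; yellow and the visible part of red are up. I'll lift clear.

>>> apply_moves(
  targets=[
    [[-1,0,0,-1.5,0,0,0],[-1,0,0,-5,0,0,0],[-1,0,0,-9,0,0,0],[-1,0,0,-12,0,0,0],[-1,0,0,-12,0,0,0],[-1,0,0,-12,0,0,0],[-1,0,0,-12,0,0,0]],
  ],
)

```text
clock: 6.7
eef_pos: [538.1, 41.7, 195.8]
tcp_rot: [3.141, -0.0, 1.305]
contact_force: [0.1, 0.0, 0.0]
opening: -0.002
```

Run:
```python
from rig import r
import cv2,numpy as np
a=r.grab_frame("scene")["pixels"][170:330,240:440]
cv2.imwrite("pics/end.png",cv2.resize(a,(600,480),interpolation=3)[:,:,::-1])
s=r.sense();print(s['clock'],s['eef_pos'],s['contact_force'],abs(s['qvel']).max())
```

```text
6.75 [537.99370923  41.74063601 195.52975074] [0.27449219 0.17154223 0.00211722] 0.007025565520151679
```

View pics/end.png

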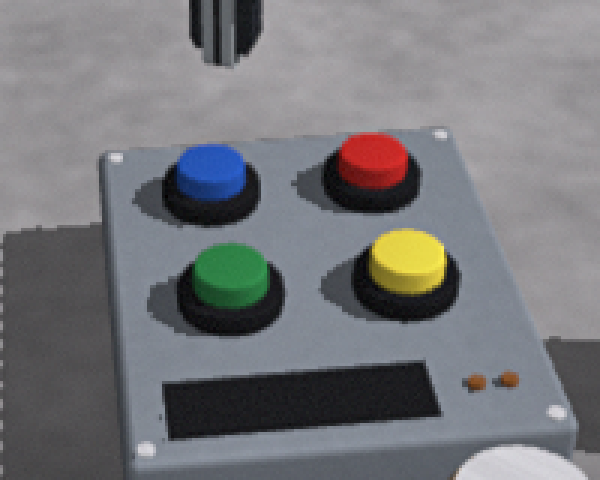

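All four caps are up: blue (211,172), red (373,160), green (230,275) and yellow (408,260). The fingers are well clear above them.

```bash
python3 -c "
from rig import r
print(r.sign_off())"
```

```text
the job is handed in; nothing more can be done
None
```

I pressed yellow, blue and green in that order with the closed fingertips, then handed the job in at about 6.8 s of the 35 s allowed. No verdict was reported.

- **Presses:** each button went about 7.3–7.6 mm down (TCP z 76.4–76.7 mm) at 5.5–6.1 N. I lifted clear after each one and never moved down over red.
- **Last checks:** the final picture shows all four caps up. The contact force is near zero and the TCP is at z 196 mm, clear of everything.
- **Disagreement:** the top and scene views differed by about 4 mm in x for yellow, so I aimed 1–4 mm toward the scene view's estimate on yellow and blue. The 36 mm caps easily allowed for that.
- **Not seen directly:** between the blue and green presses I did not take a picture. During the green press the gripper hid blue and part of red.

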